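# Hold a plate's maker's mark up to the listing camera

### The arm

A 6-joint arm with a two-finger parallel gripper is mounted at the origin on the work surface. World frame = base frame: x ahead of the robot, y to its left, z up, the work surface at z = 0. Lengths are in m, angles in rad, forces in N, time in s.
With the tool pointing down it reaches from about 0.35 to 0.975 m from the base axis. Payload 4.9 kg.
Tool frame: the origin (TCP) lies between the finger pads; the fingertips stand 19 mm ahead of it and the grasp point (between the pads) is the TCP; z points along the fingers, y is the line along which they close (so a half turn about z gives the same grasp; the last joint's range is limited). The gripper opens to 85 mm and grips with 20 to 120 N. Pads are 22 mm wide; open, the fingers measure 114 mm over their backs; the gripper's body (76 mm by 85 mm) begins 54 mm behind the grasp point. The pads swing forward as they close: fully open they stand 13 mm farther back than shut.
Start: joints at [1.089, 0.053, 1.613, -0, 1.476, -0.119], TCP at [0.222, 0.584, 0.25] pointing down, gripper open.
Joint ranges: [-3.01, 3.01], [-1.01, 2.22], [0.06, 2.58], [-1.02, 4.17], [0.09, 2.62], [-3.14, 3.14]. Speed limits (rad/s): [2.57, 2.57, 3.14, 3.14, 3.14, 3.14].

### API

Orientations are given as a rotation vector (axis times angle).
In Python, from station import ctrl gives the robot as it stands. The module is installed in compiled form; this text tells all that it offers.
- The arm moves only by the tool servo_tool, never from a script. Its argument "increments" is a list that holds one entry, the list of rows, each a list of 5 numbers: the finger opening in cm, from 0 to 8.54, then the shift along the tool's x, y, z in cm, then the turn about the tool's z in degrees. A call has 1 to 5 rows; each row is the pose to reach, as a shift and turn from the pose commanded when the call began, along the tool's axes at that moment; what a row does not reach only later rows make up. A row lasts 1/10 s, in which the tool goes at most 50 mm and 8.59 degrees, less where a joint would pass 70% of its speed; a pose out of reach is approached as far as the arm can. A call with a gripper value outside its range is refused whole. The fingers move at their own pace and stop on an object; "newtons" is the grip in N (left out, the last holds). Time passes only in rows, so rows that repeat a pose let the fingers close. It gives the time, the measured TCP pose, the force, the opening and the grip force at its end, in the units of the state.
- ctrl.get_obs(): the state, without advancing time (a new reading comes with each control period).
- ctrl.get_image(name): name is "side" or "top"; returns a dict with "img" (400x640x3 uint8, red, green, blue), "fx", "fy", "cx", "cy" (pixels), "k1" (the pictures are not rectified: a ray, as slopes to the right and down, at radius r is drawn at 1 + k1 r^2 times it, then the intrinsics apply), "rvec" (rotation vector, rad) and "tvec" (3), from world to camera coordinates, as OpenCV has them. Camera axes: x right, y down, z forward; pixel columns grow to the right and rows downward; lengths in m; the calibration is good to about 2 mm. A picture is of the moment at which its call begins. There is no depth.
- ctrl.finish_job(): hands the job in; it is judged then, once.
The state is a dict: "t": time; "q": joint angles; "dq": joint speeds; "effort": joint torques, N m; "tool_pos": TCP position; "tool_rot": TCP orientation; "contact_force": force on the tool from outside, world axes, zero at the start; "wrist_torque": the same for the moment, N m; "opening": finger opening in m; "grip_force": force on a finger pad.
Only numpy, scipy, OpenCV 4.12 (cv2) and the standard library are available. Lean on these libraries where they do the work, as an engineer would, in place of code of your own. Each camera call takes 0.05 s, during which the arm holds its last target. There are 200 camera calls.

### The job

The blue-rimmed plate is to be photographed for the online listing: draw it up out of the wooden plate rack, turn it, and hold it up in front of the webcam on the tripod, with the maker's mark on its back square to the lens, in the middle of the picture and about 20 cm from the lens. Finish while holding it there, still, in the gripper alone; leave the other plates and crockery where they are, and do not touch the camera or lay the plate down.

Things in the scene. Friction and masses are not known exactly. Their poses are not given: they have to be found in the camera images.
- plate_center (a point): Centre of the blue-rimmed plate, half-way through its thickness. Its y axis is square to the plate: +y points out of the decorated face, -y out of the back, where a dark maker's mark (27 mm across) sits in the middle. In the rack the plate stands on edge with z up (it may lean up to 6 degrees in its slot), the top of its rim 80 mm above this point.
- blue_plate: The blue-rimmed plate: round stoneware tea plate, loose, 160 mm in diameter, 8 mm thick, about 0.3 kg, cream with a 14 mm wide blue band round the rim on both sides. Flat on both sides but for a shallow well in the face and, on the back, a 3 mm high foot ring 86 mm in diameter. Origin and axes as for the centre point.
- green_plate: Plate of the same shape with a green rim, standing in the same rack. Origin at its centre, axes as for the blue-rimmed plate.
- brown_plate: Plate of the same shape with a brown rim, standing in the same rack. Origin at its centre, axes as for the blue-rimmed plate.
- yellow_plate: Plate of the same shape with a yellow rim, standing in the same rack. Origin at its centre, axes as for the blue-rimmed plate.
- plate_rack: Wooden rack, fixed, 130 mm along x, 230 mm along y; origin on the table under its middle. Two rows of 12 mm dowels (at x = +-55 mm, tops 85 mm up) form 13 mm slots. Four plates stand in every second slot, 50 mm apart along y, square to y, backs to -y, any order, centres 86 mm and rims 166 mm up. A plate draws straight up and is clear of the dowels once its centre is 165 mm up.
- camera_stand: Small black table tripod with a webcam on top, fixed, 350 mm high over all. Origin on the table under its column, z up, -x the side to which the webcam looks; three legs spread to 93 mm from the column.
- lens (a point): Front of the webcam's lens, about 310 mm above the table. Its -x axis is the direction in which the camera looks: towards the robot's side and 30 degrees downward; its y axis is level. The webcam is 92 mm wide and 34 mm high.
- red_mug: Red mug, 80 mm in diameter, 95 mm high, loose, standing on the table. Origin under its middle, handle towards its +y.
- white_mug: White mug, 82 mm in diameter, 90 mm high, loose, standing on the table. Origin under its middle, handle towards its +y.
- blue_bowl: Blue bowl, 140 mm in diameter, 55 mm high, loose, standing on the table. Origin under its middle.
- price_gun: Blue and grey hand pricing gun, about 240 mm long along its x, 115 mm wide, 34 mm high, loose, lying on its side on the table. Origin on the table under its body.
Things that resemble listed ones, but are neither listed nor needed, are in the scene too. There is more than one size of the blue_plate; the job needs the middle-sized.

How it is judged:
On the way:
1. the blue-rimmed plate is drawn clear of the rack's dowels, held in the fingers (z of plate_center in the frame of plate_rack above 0.165 m and contact force between the fingers and blue_plate above 1 N and contact force between blue_plate and plate_rack below 0.2 N), for 0.1 s.
At the end, for the whole second after the job is handed in: The blue-rimmed plate is held at rest in the fingers alone, its centre over 150 mm above the table; its back looks at the lens within 17 degrees of square, its centre is within 40 mm of the line of sight sideways and up or down, and 130 to 280 mm from the lens (contact force between the fingers and blue_plate above 1 N and contact force between blue_plate and plate_rack below 0.2 N and contact force between blue_plate and camera_stand below 0.2 N and contact force between blue_plate and green_plate below 0.2 N and contact force between blue_plate and brown_plate below 0.2 N and contact force between blue_plate and yellow_plate below 0.2 N and contact force between blue_plate and red_mug below 0.2 N and contact force between blue_plate and white_mug below 0.2 N and contact force between blue_plate and blue_bowl below 0.2 N and contact force between blue_plate and price_gun below 0.2 N and height (world z) of plate_center above 0.15 m and y of lens in the frame of plate_center between -0.28 and -0.13 m and y of plate_center in the frame of lens between -0.04 and 0.04 m and z of plate_center in the frame of lens between -0.04 and 0.04 m and x of plate_center in the frame of lens below -0.12 m and angle between the y axis of plate_center and the x axis of lens, either way round below 0.3 rad and linear speed of blue_plate below 0.03 m/s and angular speed of blue_plate below 0.2 rad/s); the arm keeps its last pose, push and grip.
It fails at once if another plate in the rack is shifted by more than 25 mm (distance of any of green_plate, brown_plate, yellow_plate from where it was at the start of the episode above 0.025 m).
It fails at once if a mug, the bowl or the pricing gun is shifted by more than 25 mm (distance of any of red_mug, white_mug, blue_bowl, price_gun from where it was at the start of the episode above 0.025 m).
It fails at once if the camera or its tripod is touched with more than 1.5 N (contact force between camera_stand and anything else above 1.5 N).
It fails at once if the blue-rimmed plate is dropped or laid down (its centre below 60 mm) (height (world z) of plate_center below 0.06 m).
It also fails if it takes over 42 s, if anything falls off the work surface, if the arm or the gripper's body presses on something with over 40 N, if the wrist force passes 120 N, or if a joint passes its speed limit or range.

## Working session

There is one attempt and no reset: what is moved stays moved. The work goes in short steps, Python scripts to look and compute and a tool call to move; the robot and the scene stay as the last step left them, time stands still between calls to the robot, and variables do not carry over. Pictures are saved under pics/ and viewed, at most 10 in all, crops included, and the job is handed in when it is done.

Besides the shell and the picture viewer there is one more tool, called after "Request:" by a JSON object that holds its "op" and its "data", one argument or row to a line. servo_tool: Moves the arm, as the interface text tells. Its arguments: {"type":"object","properties":{"increments":{"type":"array"},"newtons":{"type":"number"}},"required":["increments"]}

```bash
mkdir -p pics
python3 - <<'E'
from station import ctrl
import cv2,pickle
d={n:ctrl.get_image(n) for n in("side","top")}
pickle.dump(d,open("im0.pkl","wb"))
for n in d:
    cv2.imwrite(f"pics/{n}0.png",d[n]["img"][:,:,::-1])
    print(n,{k:v for k,v in d[n].items() if k!="img"})
o=ctrl.get_obs();print(o)
E
```

```text
side {'fx': 445.17604843982906, 'fy': 445.17604843982906, 'cx': 322.01075060275434, 'cy': 202.12127634796798, 'k1': -0.12488920282109042, 'rvec': array([ 2.12946789, -0.54914147,  0.29670986]), 'tvec': array([-0.48510156,  0.29716621,  1.33648077])}
top {'fx': 385.9191205699143, 'fy': 385.9191205699143, 'cx': 317.6903889786566, 'cy': 204.1498515186709, 'k1': -0.08019012356678056, 'rvec': array([ 2.11237828, -2.10300371,  0.17144848]), 'tvec': array([-0.0020908 ,  0.5827607 ,  1.09277741])}
{'t': 0.1, 'q': array([ 1.08896707e+00,  5.33337952e-02,  1.61415434e+00, -4.39960271e-06,
        1.47597675e+00, -1.18943497e-01]), 'dq': array([ 0.00046224, -0.00068547, -0.00403021, -0.001338  ,  0.00262642,
       -0.00101294]), 'effort': array([ 6.84452461e-04, -3.94901240e+01, -3.71363246e+01, -1.49529865e-04,
        3.90642526e-03, -1.05353601e-05]), 'tool_pos': array([0.22158293, 0.58384494, 0.24916068]), 'tool_rot': array([-5.66797024e-01, -3.08947949e+00,  2.81075592e-03]), 'contact_force': array([ 0.11784045, -0.49165803, -0.42011924]), 'wrist_torque': array([-0.00901034, -0.0219418 ,  0.0090049 ]), 'grip_force': 0.0, 'opening': 0.08556415618866971}
```

View pics/side0.png

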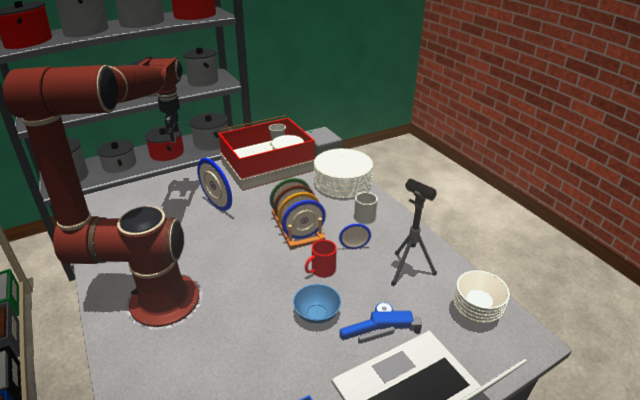

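View pics/top0.png

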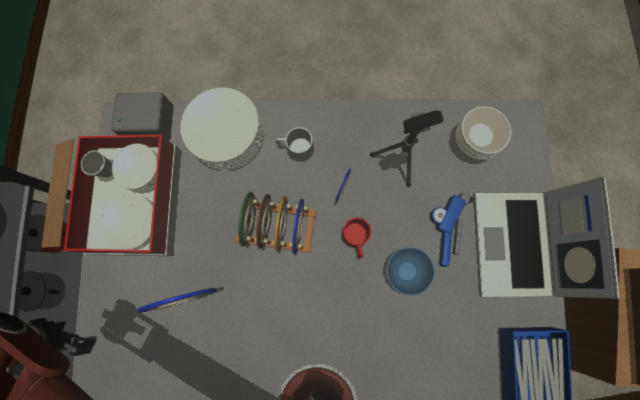

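Top view: base at the bottom and +y to the left. The rack spans (240–315, 195–252). Its rightmost plate, at (299,226), is the blue one. Other blue plates lie at (180,299), which is bigger, and (343,186), which is smaller. The webcam is at (423,122), and the red mug at (357,233) is close to the rack. In the side view the webcam is at (420,188) and the blue plate at (303,218). I'll zoom in on these.

```bash
cat > h.py <<'E'
import numpy as np,cv2,pickle
from scipy.spatial.transform import Rotation as R
def cam(d):
    Rm=cv2.Rodrigues(d["rvec"])[0]; return Rm,-Rm.T@d["tvec"]
def ray(d,p):
    Rm,c=cam(d); u=np.array([(p[0]-d["cx"])/d["fx"],(p[1]-d["cy"])/d["fy"]]); s=u.copy()
    for _ in range(20): s=u/(1+d["k1"]*(s@s))
    v=Rm.T@np.array([*s,1]); return c,v/np.linalg.norm(v)
def proj(d,P):
    v=cam(d)[0]@np.asarray(P)+d["tvec"]; s=v[:2]/v[2]; s=s*(1+d["k1"]*(s@s))
    return s*[d["fx"],d["fy"]]+[d["cx"],d["cy"]]
def tri(a,pa,b,pb):
    c1,v1=ray(a,pa);c2,v2=ray(b,pb)
    t=np.linalg.lstsq(np.c_[v1,-v2],c2-c1,rcond=None)[0]
    A,B=c1+t[0]*v1,c2+t[1]*v2
    return (A+B)/2,np.linalg.norm(A-B)
def onz(d,p,z):
    c,v=ray(d,p); return c+v*(z-c[2])/v[2]
E
python3 - <<'E'
from h import *
d=pickle.load(open("im0.pkl","rb"))
def crop(n,x,y,w,h,s): return cv2.resize(d[n]["img"][y:y+h,x:x+w,::-1],None,fx=s,fy=s,interpolation=cv2.INTER_CUBIC)
a=crop("side",255,165,100,75,4);b=crop("top",230,185,100,75,4)
c=crop("side",370,165,100,75,4);e=crop("top",360,100,100,75,4)
cv2.imwrite("pics/z.png",np.vstack([np.hstack([a,b]),np.hstack([c,e])]))
S,T=d["side"],d["top"]
print(tri(S,(420,188),T,(423,122)))
for p in [(369,155),(408,186),(406,140)]: print("leg",onz(T,p,0.0))
for p in [(299,226),(304,200),(296,252)]: print(onz(T,p,.166),onz(T,p,.086))
E
```

```text
(array([ 0.72922417, -0.2556301 ,  0.32579923]), np.float64(0.0007272960417129472))
leg [ 0.75406013 -0.16090683  0.        ]
leg [ 0.65223301 -0.28163405  0.        ]
leg [ 0.8049836  -0.28146203  0.        ]
[0.50211541 0.04653777 0.166     ] [0.5129518  0.05282121 0.086     ]
[0.57276648 0.03418391 0.166     ] [0.58915947 0.03949574 0.086     ]
[0.43311131 0.05336241 0.166     ] [0.43852064 0.0601826  0.086     ]
```

View pics/z.png

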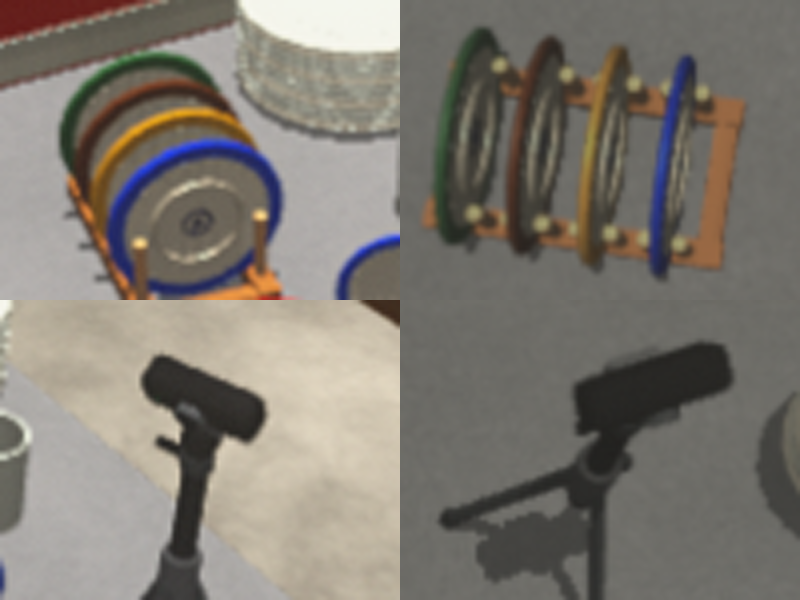

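The crops show the blue plate last in the rack, with its back and mark towards −y (mark at about (304,220) in the side view). The webcam body runs from (404,126) to (442,116) in the top view. Its long edge is turned about 15°.

Run:
```python
from h import *
d=pickle.load(open("im0.pkl","rb"));S,T=d["side"],d["top"]
print("cams",cam(S)[1],cam(T)[1])
def mask(im,box):
    h=cv2.cvtColor(im["img"],cv2.COLOR_RGB2HSV);x,y,w,hh=box
    m=cv2.inRange(h,(108,120,60),(130,255,255));z=np.zeros_like(m);z[y:y+hh,x:x+w]=m[y:y+hh,x:x+w];return z
mt=mask(T,(285,190,30,70));p=np.argwhere(mt)[:,::-1].astype(float)
print(len(p),p.min(0),p.max(0),p.mean(0))
hi=p[p[:,1]<=p[:,1].min()+1].mean(0);lo=p[p[:,1]>=p[:,1].max()-1].mean(0)
A,B=onz(T,hi,.086),onz(T,lo,.086);C=(A+B)/2;D=A-B
print("ends",A,B,"c",C,"len",np.linalg.norm(D),"yaw",np.degrees(np.arctan2(D[1],D[0])))
ms=mask(S,(270,190,60,60));cnt=max(cv2.findContours(ms,0,1)[0],key=cv2.contourArea)
e=cv2.fitEllipse(cnt);print("side ell",e)
# mark on the back: plane through back face
n=np.array([-D[1],D[0],0])/np.hypot(*D[:2])
c,v=ray(S,e[0]);t=((C-.004*n-c)@n)/(v@n);print("side centre on plate plane",c+t*v)
# top rim points, both views
top_s=cnt[cnt[:,0,1].argmin(),0];print("tops",top_s,proj(S,C+[0,0,.08]),proj(T,C+[0,0,.08]))
row=p[abs(p[:,1]-round(proj(T,C+[0,0,.08])[1]))<1.5].mean(0);print("rim row",row,onz(T,row,.166))
# webcam
e1=tri(S,(370+148/4,165+75/4),T,(360+177/4,100+108/4));e2=tri(S,(370+260/4,165+118/4),T,(360+328/4,100+65/4))
print(e1,e2,np.linalg.norm(e1[0]-e2[0]));w=e1[0]-e2[0];print("az y",np.degrees(np.arctan2(w[1],w[0])))
```

```text
cams [-0.03361415 -1.03763529  1.01587166] [ 0.36433279 -0.03335495  1.18318466]
128 [293. 200.] [302. 251.] [295.984375 224.609375]
ends [0.5879609  0.04879673 0.086     ] [0.44319817 0.06690676 0.086     ] c [0.51557954 0.05785175 0.086     ] len 0.1458911281455124 yaw -7.130740402800577
side ell ((303.4785461425781, 219.0819091796875), (33.95100402832031, 42.665679931640625), 59.73204803466797)
side centre on plate plane [0.511998   0.05426863 0.08670136]
tops [303 200] [303.57182392 199.34743643] [294.85163418 220.97978731]
rim row [296. 221.] [0.5155353 0.0547778 0.166    ]
(array([ 0.71857032, -0.21167374,  0.31882527]), np.float64(0.0006925665746525271)) (array([ 0.74455646, -0.30209351,  0.32596305]), np.float64(0.001682596559736557)) 0.09435020760276427
az y 106.0343583762864
```

Request:
{"op": "servo_tool", "data": {
  "increments": [
    [[4,0,0,-4.5,-4],[4,-3,-2.5,-7,-8],[4,-6.5,-5.5,-7,-13.3],[4,-10,-8.5,-7,-13.3],[4,-13.5,-11.5,-7,-13.3]]
  ],
  "newtons": 60
}}

```text
t: 0.6
tool_pos: [0.3075, 0.4273, 0.32]
tool_rot: [0.204, 3.135, -0.0]
contact_force: [0.7, 0.1, 0.1]
opening: 0.04
grip_force: 0.0
```

Request:
{"op": "servo_tool", "data": {
  "increments": [
    [[4,-2.9,-3.9,0,0],[4,-5.8,-7.8,0,0],[4,-8.7,-11.7,0,0],[4,-11.6,-15.6,0,0],[4,-14.5,-19.5,0,0]]
  ]
}}

```text
t: 1.1
tool_pos: [0.4259, 0.2148, 0.3199]
tool_rot: [-0.205, -3.135, -0.0]
contact_force: [1.3, 0.1, -0.0]
opening: 0.0396
grip_force: 0.0
```

Request:
{"op": "servo_tool", "data": {
  "increments": [
    [[4,-2.9,-3.9,0,0],[4,-5.8,-7.8,1,0],[4,-8.7,-11.7,3,0],[4,-10.9,-14.7,5,0],[4,-10.9,-14.7,8,0]]
  ]
}}

```text
t: 1.6
tool_pos: [0.5166, 0.0528, 0.2405]
tool_rot: [0.214, 3.131, -0.002]
contact_force: [0.5, 0.9, -0.3]
opening: 0.04
grip_force: 0.0
```

Run:
```python
from h import *
from station import ctrl
d={n:ctrl.get_image(n) for n in("side","top")};o=ctrl.get_obs();print(o["tool_pos"],o["tool_rot"],o["q"],o["opening"])
pickle.dump(d,open("im1.pkl","wb"))
f=lambda n,x,y:cv2.resize(d[n]["img"][y:y+100,x:x+100,::-1],None,fx=4,fy=4,interpolation=cv2.INTER_CUBIC)
cv2.imwrite("pics/a1.png",np.hstack([f("side",255,140),f("top",240,170)]))
```

```text
[0.51192441 0.05567655 0.23473575] [-2.08154304e-01 -3.12445460e+00  2.09806999e-04] [-3.63524173e-02 -1.97852373e-01  1.87660767e+00  1.74943407e-04
  1.47304874e+00 -1.47412130e+00] 0.03991359404968638
```

View pics/a1.png

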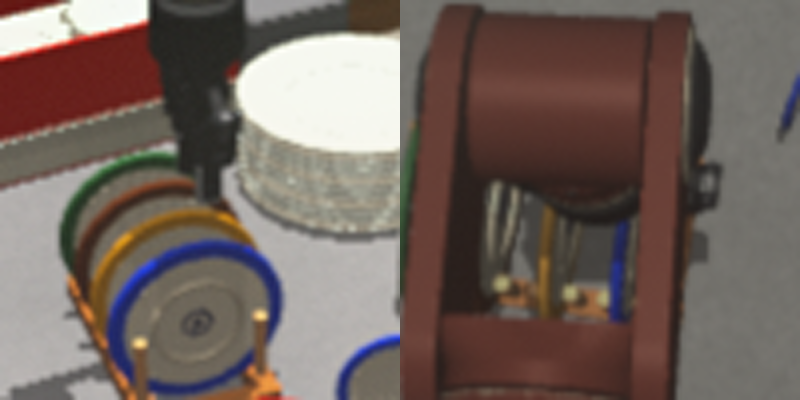

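Run:
```python
from h import *
from station import ctrl
d=pickle.load(open("im1.pkl","rb"))
for i in range(1):
    ctrl.get_image("top");o=ctrl.get_obs();print(o["tool_pos"],o["tool_rot"],o["dq"].round(3))
print(proj(d["side"],(.514,.0557,.218)),proj(d["side"],(.5138,.0457,.218)),proj(d["side"],(.5165,.0755,.218)),proj(d["side"],(.5115,.0355,.218)))
h=cv2.cvtColor(d["side"]["img"],cv2.COLOR_RGB2GRAY)
print(h[176:196,296:318])
```

```text
[0.51291089 0.05643413 0.23754387] [-2.06000470e-01 -3.12874209e+00  8.68440470e-06] [ 0.025 -0.034 -0.055  0.001  0.004 -0.   ]
[303.20350398 186.76733614] [304.55083504 188.25805226] [301.14244305 183.69548843] [305.36533394 189.96441182]
[[180 180 155  90  43  38  41  40  43  42  42  42  43  42  42  43  42  48
  115 155 151 154]
 [169 174 153  93  43  40  41  41  42  41  41  41  43  42  42  42  42  52
  112 157 152 144]
 [118 133 121  79  43  38  39  41  44  42  42  41  45  46  48  46  42  53
  105 154 149 132]
 [ 72  73  75  60  40  40  39  42  42  42  41  43  46  48  48  45  42  71
  121 165 159 132]
 [ 48  51  56  51  40  40  38  41  43  44  41  42  44  44  44  44  51  97
  130 158 157 131]
 [ 57  57  59  52  38  40  40  48  56  51  41  42  42  43  59  82 107 141
  154 170 168 136]
 [ 85  84  79  63  44  40  40  52  72  64  41  42  42  48  92 140 165 171
  153 148 150 135]
 [106 106 101  88  71  60  53  57  70  64  41  42  42  51 114 165 175 148
  128 151 160 151]
 [106 105 103 102  95  87  78  69  74  63  42  41  41  50 115 166 175 156
  129 131 160 170]
 [ 91  87  85  84  84 
[... 301 characters left out ...]
2  41  42  48 104 157 176 176
  158 122 114 138]
 [ 85  87  86  88  84  80  88  85  76  66  49  48  52  58  83 133 165 177
  178 156 122 118]
 [109 106 103 106 107 108 119 117  94  80  70  60  60  61  59  85 137 169
  178 176 158 121]
 [110 107 105 108 112 107 112 113 107 101  96  78  58  47  46  54 104 156
  178 178 176 155]
 [110 110 111 113 113 112 111 113 111 111 111 101  81  66  59  53  78 128
  165 176 177 176]
 [114 112 110 106 106 103  98  98  99 101 102  98  97 101 108 103  83  88
  141 174 175 177]
 [104  98  91  88  86  81  77  77  77  79  82  82  87 107 131 139 126 100
  124 166 176 177]
 [ 82  78  75  75  76  75  75  77  78  78  77  77  78  81  91 108 125 122
  125 156 176 178]]
```

The arm lines up over the blue rim: the front fingertip is seen at (307,189), against about (305,190) predicted. Now descend.

Request:
{"op": "servo_tool", "data": {
  "increments": [
    [[4,0,0,2,0],[4,0,0,4,0],[4,0,0,6,0],[4,0,0,8,0],[4,0,0,8.7,0]]
  ]
}}

```text
t: 2.25
tool_pos: [0.5139, 0.0577, 0.153]
tool_rot: [-0.202, -3.134, -0.0]
contact_force: [-0.2, -0.0, -0.1]
opening: 0.0401
grip_force: 0.0
```

Request:
{"op": "servo_tool", "data": {
  "increments": [
    [[4,0,0,0,0],[2,0,0,0,0],[0,0,0,0,0],[0,0,0,0,0],[0,0,0,0,0]]
  ],
  "newtons": 60
}}

```text
t: 2.75
tool_pos: [0.5155, 0.0567, 0.155]
tool_rot: [0.205, 3.132, 0.0]
contact_force: [-0.2, 1.0, 4.6]
opening: 0.0073
grip_force: 59.8
```

Request:
{"op": "servo_tool", "data": {
  "increments": [
    [[0,0,0,-1,0],[0,0,0,-2.5,0],[0,0,0,-4.5,0],[0,0,0,-6.5,0],[0,0,0,-8.5,0]]
  ],
  "newtons": 80
}}

```text
t: 3.25
tool_pos: [0.5142, 0.0567, 0.2396]
tool_rot: [-0.205, -3.135, 0.0]
contact_force: [-0.2, -0.5, -2.9]
opening: 0.0063
grip_force: 79.2
```

Request:
{"op": "servo_tool", "data": {
  "increments": [
    [[0,0,0,-3,0],[0,0,0,-6,0],[0,0,0,-9,0],[0,0,0,-12,0],[0,0,0,-15,0]]
  ]
}}

```text
t: 3.75
tool_pos: [0.5139, 0.0567, 0.3901]
tool_rot: [-0.205, -3.135, -0.0]
contact_force: [0.1, -0.4, -3.1]
opening: 0.0063
grip_force: 79.2
```

Run:
```python
from h import *
from station import ctrl
d={n:ctrl.get_image(n) for n in("side","top")};o=ctrl.get_obs();print(o)
cv2.imwrite("pics/a2.png",d["side"]["img"][:,:,::-1])
```

```text
{'t': 3.85, 'q': array([-3.41016456e-02, -2.52272790e-01,  1.66073740e+00,  1.18121882e-05,
        1.72339572e+00, -1.47415823e+00]), 'dq': array([ 0.00049349,  0.02410312,  0.0895034 ,  0.00205616, -0.03971807,
       -0.00178101]), 'effort': array([-9.72146471e-02, -2.63971156e+01, -3.78324080e+01, -7.29497639e-03,
        2.93472335e-01,  1.99321166e-04]), 'tool_pos': array([0.51568362, 0.05665373, 0.39454578]), 'tool_rot': array([2.04580962e-01, 3.12517641e+00, 4.94718461e-04]), 'contact_force': array([-0.38110433,  0.09487806, -1.5813455 ]), 'wrist_torque': array([ 0.00964963, -0.04329133, -0.00134686]), 'grip_force': 79.59940552711487, 'opening': 0.006427097330435116}
```

View pics/a2.png

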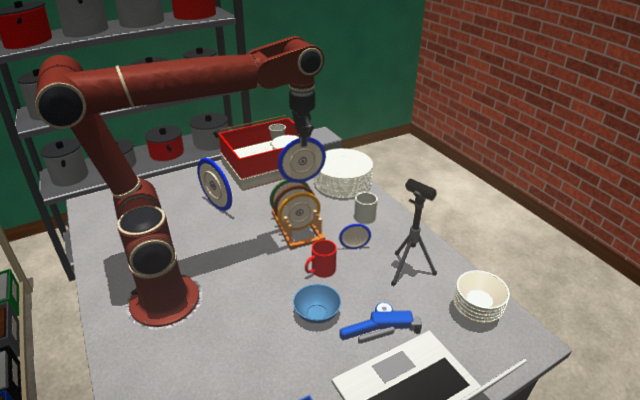

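The blue plate hangs freely at (301,160), and the other three are still in the rack. However, the back must end up facing away from the robot, and the last joint would run out of range in this grasp (q6 about −4). I'll put the plate back in its slot and grasp again with a half turn.

Request:
{"op": "servo_tool", "data": {
  "increments": [
    [[0,0,0,4,0],[0,0,0,8,0],[0,0,0,11,0],[0,0,0,13.5,0],[0,0,0,15,0]]
  ]
}}

```text
t: 4.35
tool_pos: [0.5122, 0.0568, 0.2336]
tool_rot: [-0.205, -3.128, 0.0]
contact_force: [0.1, -1.0, -2.2]
opening: 0.0066
grip_force: 79.3
```

Request:
{"op": "servo_tool", "data": {
  "increments": [
    [[0,0,0,2,0],[0,0,0,4,0],[0,0,0,6,0],[0,0,0,7.5,0],[0,0,0,8.3,0]]
  ]
}}

```text
t: 4.85
tool_pos: [0.5148, 0.0566, 0.1551]
tool_rot: [0.205, 3.134, -0.0]
contact_force: [2.8, -0.3, 1.8]
opening: 0.007
grip_force: 79.8
```

Request:
{"op": "servo_tool", "data": {
  "increments": [
    [[0,0,0,0,0],[2,0,0,0,0],[4,0,0,0,0],[4,0,0,0,0],[4,0,0,0,0]]
  ]
}}

```text
t: 5.35
tool_pos: [0.5147, 0.0567, 0.1559]
tool_rot: [0.205, 3.134, 0.0]
contact_force: [-0.3, -0.0, 0.3]
opening: 0.0397
grip_force: 0.0
```

Request:
{"op": "servo_tool", "data": {
  "increments": [
    [[4,0,0,-2,0],[4,0,0,-4.5,0],[4,0,0,-7,0],[4,0,0,-10,0],[4,0,0,-12,0]]
  ]
}}

```text
t: 5.85
tool_pos: [0.515, 0.0567, 0.278]
tool_rot: [0.205, 3.132, 0.0]
contact_force: [0.2, -0.1, -0.1]
opening: 0.0402
grip_force: 0.0
```

Request:
{"op": "servo_tool", "data": {
  "increments": [
    [[4,0,0,0,8.5],[4,0,0,0,17],[4,0,0,0,25.5],[4,0,0,0,34],[4,0,0,0,42.5]]
  ]
}}

```text
t: 6.35
tool_pos: [0.5144, 0.0567, 0.2755]
tool_rot: [1.336, 2.843, 0.0]
contact_force: [-0.0, -0.6, -0.2]
opening: 0.0399
grip_force: 0.0
```

Request:
{"op": "servo_tool", "data": {
  "increments": [
    [[4,0,0,0,8.5],[4,0,0,0,17],[4,0,0,0,25.5],[4,0,0,0,34],[4,0,0,0,42.5]]
  ]
}}

```text
t: 6.85
tool_pos: [0.5144, 0.0567, 0.2755]
tool_rot: [2.276, 2.166, 0.0]
contact_force: [-0.3, -0.4, -0.2]
opening: 0.0402
grip_force: 0.0
```

Request:
{"op": "servo_tool", "data": {
  "increments": [
    [[4,0,0,0,8.5],[4,0,0,0,17],[4,0,0,0,25.5],[4,0,0,0,34],[4,0,0,0,42.5]]
  ]
}}

```text
t: 7.35
tool_pos: [0.5144, 0.0567, 0.2755]
tool_rot: [2.906, 1.194, 0.0]
contact_force: [0.0, -0.1, -0.3]
opening: 0.04
grip_force: 0.0
```

Request:
{"op": "servo_tool", "data": {
  "increments": [
    [[4,0,0,0,8.5],[4,0,0,0,17],[4,0,0,0,25.5],[4,0,0,0,34],[4,0,0,0,42.5]]
  ]
}}

```text
t: 7.85
tool_pos: [0.5144, 0.0567, 0.2755]
tool_rot: [-3.141, -0.059, -0.0]
contact_force: [0.4, -0.3, -0.5]
opening: 0.04
grip_force: 0.0
```

Request:
{"op": "servo_tool", "data": {
  "increments": [
    [[4,0,0,0,5],[4,0,0,0,10],[4,0,0,0,10],[4,0,0,0,10],[4,0,0,0,10]]
  ]
}}

```text
t: 8.35
tool_pos: [0.5145, 0.0567, 0.2753]
tool_rot: [-3.135, 0.203, -0.0]
contact_force: [-0.3, -0.1, 0.4]
opening: 0.0398
grip_force: 0.0
```

Run:
```python
from h import *
from station import ctrl
d={n:ctrl.get_image(n) for n in("side","top")};o=ctrl.get_obs();print(o["tool_pos"],R.from_rotvec(o["tool_rot"]).as_matrix().round(3),o["q"].round(3))
S=d["side"]
h=cv2.cvtColor(S["img"],cv2.COLOR_RGB2HSV);m=cv2.inRange(h,(108,120,60),(130,255,255));z=np.zeros_like(m);z[190:250,270:330]=m[190:250,270:330]
c=max(cv2.findContours(z,0,1)[0],key=cv2.contourArea);print(cv2.fitEllipse(c))
h=cv2.cvtColor(S["img"],cv2.COLOR_RGB2HSV)
m=cv2.inRange(h,(12,130,80),(25,255,255));m[:, :255]=0;m[:,340:]=0;m[:150]=0;m[240:]=0;c=np.argwhere(m).mean(0);print(c)
```

```text
[0.5144521  0.05670718 0.27533729] [[ 0.992 -0.13   0.   ]
 [-0.13  -0.992 -0.   ]
 [ 0.     0.    -1.   ]] [-0.034 -0.222  1.829 -0.     1.534  1.667]
((303.2437438964844, 218.77963256835938), (33.848846435546875, 42.729583740234375), 60.214420318603516)
[212.22465753 295.37534247]
```

Request:
{"op": "servo_tool", "data": {
  "increments": [
    [[4,0,0,3,0],[4,0,0,6,0],[4,0,0,9,0],[4,0,0,11,0],[4,0,0,12.2,0]]
  ]
}}

```text
t: 8.95
tool_pos: [0.5133, 0.0568, 0.151]
tool_rot: [3.135, -0.204, -0.005]
contact_force: [-0.2, 0.2, 0.1]
opening: 0.04
grip_force: 0.0
```

Request:
{"op": "servo_tool", "data": {
  "increments": [
    [[2,0,0,0,0],[0,0,0,0,0],[0,0,0,0,0],[0,0,0,0,0],[0,0,0,0,0]]
  ],
  "newtons": 80
}}

```text
t: 9.45
tool_pos: [0.5153, 0.0567, 0.1547]
tool_rot: [-3.135, 0.205, -0.004]
contact_force: [-0.9, 0.3, 1.6]
opening: 0.0067
grip_force: 79.5
```

Request:
{"op": "servo_tool", "data": {
  "increments": [
    [[0,0,0,-1,0],[0,0,0,-3,0],[0,0,0,-5,0],[0,0,0,-7.5,0],[0,0,0,-10,0]]
  ]
}}

```text
t: 9.95
tool_pos: [0.5139, 0.0567, 0.254]
tool_rot: [3.135, -0.205, -0.002]
contact_force: [0.2, 0.1, -3.0]
opening: 0.007
grip_force: 78.9
```

Request:
{"op": "servo_tool", "data": {
  "increments": [
    [[0,0,0,-4,0],[0,0,0,-8,0],[0,0,0,-12,0],[0,0,0,-16,0],[0,0,0,-20,0]]
  ]
}}

```text
t: 10.45
tool_pos: [0.5139, 0.0567, 0.455]
tool_rot: [3.135, -0.205, -0.0]
contact_force: [0.5, -0.9, -2.8]
opening: 0.0067
grip_force: 78.9
```

Request:
{"op": "servo_tool", "data": {
  "increments": [
    [[0,0,0,-2,-8.5],[0,0,0,-4,-17],[0,0,0,-6,-25.5],[0,0,0,-8,-34],[0,0,0,-10,-42.5]]
  ]
}}

```text
t: 10.95
tool_pos: [0.5141, 0.0567, 0.5542]
tool_rot: [-2.993, -0.954, 0.001]
contact_force: [-0.3, 0.1, -2.3]
opening: 0.0067
grip_force: 78.9
```

Request:
{"op": "servo_tool", "data": {
  "increments": [
    [[0,0,0,-2,-8.5],[0,0,0,-4,-17],[0,0,0,-6,-25.5],[0,0,0,-8,-34],[0,0,0,-10,-42.5]]
  ]
}}

```text
t: 11.45
tool_pos: [0.514, 0.0567, 0.6542]
tool_rot: [-2.444, -1.974, 0.001]
contact_force: [0.8, 0.1, -2.3]
opening: 0.0066
grip_force: 78.9
```

Request:
{"op": "servo_tool", "data": {
  "increments": [
    [[0,0,0,-2,-8.5],[0,0,0,-4,-17],[0,0,0,-5,-25.5],[0,0,0,-6,-28.5],[0,0,0,-6,-28.5]]
  ]
}}

```text
t: 11.95
tool_pos: [0.514, 0.0567, 0.715]
tool_rot: [1.889, 2.507, 0.002]
contact_force: [0.1, 0.4, -2.2]
opening: 0.007
grip_force: 78.9
```

Request:
{"op": "servo_tool", "data": {
  "increments": [
    [[0,4,0,0,0],[0,8,0,0,0],[0,12,0,0,0],[0,16,-1,0,0],[0,16,-1,0,0]]
  ]
}}

```text
t: 12.45
tool_pos: [0.4582, 0.2108, 0.7136]
tool_rot: [-1.883, -2.513, -0.001]
contact_force: [-1.0, -0.6, -2.4]
opening: 0.0068
grip_force: 79.0
```

```bash
cat > st.py <<'E'
from h import *
from station import ctrl
o=ctrl.get_obs();M=R.from_rotvec(o["tool_rot"]).as_matrix();print(o["t"],o["tool_pos"].round(4),o["q"].round(3),o["opening"])
print(M.round(3),"tilt",np.degrees(np.arccos(-M[2,2])),"y az/el",np.degrees(np.arctan2(M[1,1],M[0,1])),np.degrees(np.arcsin(M[2,1])))
E
python3 st.py
```

```text
12.45 [0.4582 0.2108 0.7136] [ 2.830e-01 -8.100e-02  9.680e-01  1.000e-03  2.255e+00 -1.000e-03] 0.006773067606197629
[[-0.281  0.96  -0.001]
 [ 0.96   0.281  0.001]
 [ 0.001 -0.    -1.   ]] tilt 0.06507932799745693 y az/el 16.30733367135257 -0.012960329137103608
```

Request:
{"op": "servo_tool", "data": {
  "increments": [
    [[0,0,0,-3,0],[0,0,0,-6,0],[0,0,0,-9,0],[0,0,0,-12,0],[0,0,0,-15,0]]
  ]
}}

```text
t: 12.95
tool_pos: [0.46, 0.2071, 0.8644]
tool_rot: [1.893, 2.507, 0.0]
contact_force: [1.3, 0.1, -1.3]
opening: 0.0068
grip_force: 79.0
```

```bash
python3 st.py
```

```text
12.95 [0.46   0.2071 0.8644] [ 2.760e-01  2.420e-01  3.010e-01 -0.000e+00  2.599e+00 -2.000e-03] 0.006798628699842142
[[-0.274  0.962  0.   ]
 [ 0.962  0.274 -0.   ]
 [-0.     0.    -1.   ]] tilt 0.011487616659583439 y az/el 15.903008675781535 0.007328272595677909
```

Request:
{"op": "servo_tool", "data": {
  "increments": [
    [[0,0,0,-2,0],[0,0,0,-4,0],[0,0,0,-6,0]]
  ]
}}

```text
t: 13.25
tool_pos: [0.4512, 0.2031, 0.8834]
tool_rot: [1.88, 2.492, 0.043]
contact_force: [1.0, 0.9, -3.1]
opening: 0.0066
grip_force: 79.0
```

```bash
python3 st.py
```

```text
13.25 [0.4512 0.2031 0.8834] [ 2.720e-01  2.600e-01  2.290e-01  2.000e-03  2.619e+00 -5.000e-03] 0.0066342387489325555
[[-0.275  0.961  0.033]
 [ 0.961  0.275  0.01 ]
 [ 0.001  0.034 -0.999]] tilt 1.9547975884653968 y az/el 15.94972860333324 1.95398373432957
```

Request:
{"op": "servo_tool", "data": {
  "increments": [
    [[0,0,0,-3,0],[0,0,0,-6,0],[0,0,0,-9,0]]
  ]
}}

```text
t: 13.55
tool_pos: [0.432, 0.1955, 0.9028]
tool_rot: [1.862, 2.471, 0.099]
contact_force: [-1.9, 0.5, -1.7]
opening: 0.0069
grip_force: 79.0
```

Request:
{"op": "servo_tool", "data": {
  "increments": [
    [[0,0,0,3,0],[0,0,0,3,0]]
  ]
}}

```text
t: 13.75
tool_pos: [0.4394, 0.1977, 0.8631]
tool_rot: [1.87, 2.482, 0.074]
contact_force: [2.9, 1.2, -4.9]
opening: 0.0068
grip_force: 79.1
```

```bash
python3 st.py
```

```text
13.75 [0.4394 0.1977 0.8631] [ 0.266  0.12   0.45   0.005  2.514 -0.009] 0.006778682032063908
[[-0.276  0.96   0.055]
 [ 0.961  0.275  0.018]
 [ 0.002  0.058 -0.998]] tilt 3.3261284035125196 y az/el 16.013281464453044 3.3234871385749476
```

Request:
{"op": "servo_tool", "data": {
  "increments": [
    [[0,0,-4,1,0],[0,0,-8,2,0],[0,0,-12,3,0],[0,0,-16,4,0],[0,0,-20,4,0]]
  ]
}}

```text
t: 14.25
tool_pos: [0.2452, 0.1421, 0.8169]
tool_rot: [1.863, 2.472, 0.097]
contact_force: [0.1, -0.3, -2.1]
opening: 0.0068
grip_force: 79.2
```

Request:
{"op": "servo_tool", "data": {
  "increments": [
    [[0,0,0,-4,0],[0,0,0,-9,0],[0,0,0,-14,0],[0,0,0,-19,0],[0,0,0,-24,0]]
  ]
}}

```text
t: 14.75
tool_pos: [0.2469, 0.1473, 0.9269]
tool_rot: [1.84, 2.442, 0.161]
contact_force: [-0.4, -0.0, -2.8]
opening: 0.0069
grip_force: 81.2
```

```bash
python3 st.py
```

```text
14.75 [0.2469 0.1473 0.9269] [ 2.76e-01 -1.81e-01  5.71e-01  1.00e-03  2.62e+00 -2.00e-03] 0.0068577069052670235
[[-0.276  0.953  0.126]
 [ 0.961  0.273  0.036]
 [ 0.     0.131 -0.991]] tilt 7.544435604787372 y az/el 16.006811565398692 7.544435592934908
```

Request:
{"op": "servo_tool", "data": {
  "increments": [
    [[0,0,0,-5,0],[0,0,0,-10,0],[0,0,0,-15,0],[0,0,0,-20,0],[0,0,0,-25,0]]
  ]
}}

```text
t: 15.25
tool_pos: [0.2458, 0.1533, 0.946]
tool_rot: [1.82, 2.416, 0.217]
contact_force: [0.0, -0.5, -3.5]
opening: 0.0066
grip_force: 81.2
```

Request:
{"op": "servo_tool", "data": {
  "increments": [
    [[0,0,0,-5,0],[0,0,0,-10,0],[0,0,0,-15,0],[0,0,0,-20,0],[0,0,0,-25,0]]
  ]
}}

```text
t: 15.75
tool_pos: [0.2335, 0.1556, 0.9637]
tool_rot: [1.799, 2.387, 0.276]
contact_force: [0.5, -0.8, -2.3]
opening: 0.0067
grip_force: 81.2
```

```bash
python3 st.py
```

```text
15.75 [0.2335 0.1556 0.9637] [ 0.333 -0.13   0.422 -0.027  2.619  0.029] 0.006685573250420835
[[-0.276  0.936  0.22 ]
 [ 0.961  0.269  0.062]
 [-0.001  0.229 -0.973]] tilt 13.225416774388934 y az/el 16.01218977987598 13.225280586829042
```

Request:
{"op": "servo_tool", "data": {
  "increments": [
    [[0,0,0,-5,0],[0,0,0,-10,0],[0,0,0,-15,0],[0,0,0,-20,0],[0,0,0,-25,0]]
  ]
}}

```text
t: 16.25
tool_pos: [0.2135, 0.156, 0.9791]
tool_rot: [1.778, 2.36, 0.331]
contact_force: [0.2, 0.1, -2.9]
opening: 0.0063
grip_force: 81.3
```

Request:
{"op": "servo_tool", "data": {
  "increments": [
    [[0,0,0,-5,0],[0,0,0,-10,0],[0,0,0,-15,0],[0,0,0,-20,0],[0,0,0,-25,0]]
  ]
}}

```text
t: 16.75
tool_pos: [0.1869, 0.1556, 0.9926]
tool_rot: [1.757, 2.332, 0.384]
contact_force: [0.1, 0.3, -2.4]
opening: 0.0068
grip_force: 81.3
```

Request:
{"op": "servo_tool", "data": {
  "increments": [
    [[0,0,0,-5,0],[0,0,0,-10,0],[0,0,0,-15,0],[0,0,0,-20,0],[0,0,0,-25,0]]
  ]
}}

```text
t: 17.25
tool_pos: [0.1538, 0.155, 1.0049]
tool_rot: [1.736, 2.305, 0.437]
contact_force: [0.4, 0.1, -3.2]
opening: 0.0061
grip_force: 81.3
```

```bash
python3 st.py
```

```text
17.25 [0.1538 0.155  1.0049] [ 0.573 -0.155  0.308 -0.211  2.619  0.09 ] 0.0060645807719202
[[-0.276  0.895  0.351]
 [ 0.961  0.257  0.102]
 [ 0.001  0.365 -0.931]] tilt 21.418653291882073 y az/el 16.018700678641043 21.41859805684268
```

Request:
{"op": "servo_tool", "data": {
  "increments": [
    [[0,0,0,-5,0],[0,0,0,-10,0],[0,0,0,-15,0],[0,0,0,-20,0],[0,0,0,-25,0]]
  ]
}}

```text
t: 17.75
tool_pos: [0.1133, 0.1526, 1.0166]
tool_rot: [1.714, 2.277, 0.491]
contact_force: [0.4, 0.2, -2.9]
opening: 0.0066
grip_force: 81.3
```

Request:
{"op": "servo_tool", "data": {
  "increments": [
    [[0,0,0,-5,0],[0,0,0,-10,0],[0,0,0,-15,0],[0,0,0,-20,0],[0,0,0,-25,0]]
  ]
}}

```text
t: 18.25
tool_pos: [0.067, 0.1445, 1.031]
tool_rot: [1.687, 2.246, 0.554]
contact_force: [-0.1, 0.7, -3.5]
opening: 0.0068
grip_force: 81.3
```

```bash
cat >> st.py <<'E'
lens=np.array([.7316,-.2569,.3224]); 
x=np.array([np.cos(np.radians(16))*.866,np.sin(np.radians(16))*.866,.5])
lens=lens-.025*x; tgt=lens-.2*x
c=o["tool_pos"]+.068*M[:,2]; dl=M.T@(tgt-c)
print("lens",lens,"tgt",tgt,"plate c",c.round(3),"tcp goal",(o["tool_pos"]+M@dl).round(3),"shift cm",(dl*100).round(1),"ang",np.degrees(np.arccos(M[:,1]@x)))
E
python3 st.py
```

```text
18.25 [0.067  0.1445 1.031 ] [ 1.307 -0.116  0.192 -0.893  2.619  0.148] 0.006810428946755018
[[-0.28   0.854  0.439]
 [ 0.96   0.245  0.136]
 [ 0.008  0.46  -0.888]] tilt 27.36750595147738 y az/el 16.038913168119674 27.362864450029562
lens [ 0.71078868 -0.26286755  0.3099    ] tgt [ 0.54429816 -0.31060794  0.2099    ] plate c [0.097 0.154 0.971] tcp goal [ 0.514 -0.32   0.27 ] shift cm [-57.7  -8.2  80.9] ang 2.6653013911582812
```

Request:
{"op": "servo_tool", "data": {
  "increments": [
    [[0,0,2.6,3.6,0],[0,0,5.2,7.2,0],[0,0,7.9,10.8,0],[0,0,10.5,14.4,0],[0,0,13.2,18,0]]
  ]
}}

```text
t: 18.75
tool_pos: [0.2359, 0.1934, 0.9435]
tool_rot: [1.691, 2.244, 0.555]
contact_force: [0.2, 0.9, -3.2]
opening: 0.0066
grip_force: 81.3
```

```bash
cat >> st.py <<'E'
for w in [(.28,.15,.8),(.4,0,.6),(.47,-.32,.42)]: print(w,(M.T@(np.array(w)-o["tool_pos"])*100).round(1))
E
python3 st.py
```

```text
18.75 [0.2359 0.1934 0.9435] [ 0.535 -0.31   0.691 -0.143  2.29   0.135] 0.006594856258377997
[[-0.278  0.854  0.439]
 [ 0.961  0.243  0.136]
 [ 0.009  0.46  -0.888]] tilt 27.379239845143687 y az/el 15.861535024497336 27.373234778759123
lens [ 0.71078868 -0.26286755  0.3099    ] tgt [ 0.54429816 -0.31060794  0.2099    ] plate c [0.266 0.203 0.883] tcp goal [ 0.514 -0.32   0.27 ] shift cm [-57.7 -19.6  65.1] ang 2.657595421685698
(0.28, 0.15, 0.8) [-5.5 -3.9 14.1]
(0.4, 0, 0.6) [-23.5  -6.5  35.1]
(0.47, -0.32, 0.42) [-56.3 -16.5  49.8]
```

Request:
{"op": "servo_tool", "data": {
  "increments": [
    [[0,-2.3,-0.6,3.5,0],[0,-4.6,-1.3,7,0],[0,-7,-2,10.5,0],[0,-9.3,-2.6,14,0],[0,-11.7,-3.2,17.5,0]]
  ]
}}

```text
t: 19.25
tool_pos: [0.3174, 0.0966, 0.7708]
tool_rot: [1.69, 2.246, 0.553]
contact_force: [-0.2, -0.2, -2.4]
opening: 0.0065
grip_force: 81.3
```

Request:
{"op": "servo_tool", "data": {
  "increments": [
    [[0,-2.3,-0.6,3.5,0],[0,-4.6,-1.3,7,0],[0,-7,-2,10.5,0],[0,-9.3,-2.6,14,0],[0,-11.7,-3.2,17.5,0]]
  ]
}}

```text
t: 19.75
tool_pos: [0.3995, 0.0002, 0.5992]
tool_rot: [1.691, 2.246, 0.553]
contact_force: [0.4, -0.0, -3.0]
opening: 0.0068
grip_force: 81.3
```

Request:
{"op": "servo_tool", "data": {
  "increments": [
    [[0,-3.3,-1,1.5,0],[0,-6.6,-2,3,0],[0,-9.9,-3,4.5,0],[0,-13.2,-4,6,0],[0,-16.5,-5,7.5,0]]
  ]
}}

```text
t: 20.25
tool_pos: [0.4353, -0.1606, 0.5086]
tool_rot: [1.692, 2.246, 0.554]
contact_force: [0.0, -0.2, -2.6]
opening: 0.0066
grip_force: 81.3
```

Request:
{"op": "servo_tool", "data": {
  "increments": [
    [[0,-3.3,-1,1.5,0],[0,-6.6,-2,3,0],[0,-9.9,-3,4.5,0],[0,-13.2,-4,6,0],[0,-16.3,-5,7.3,0]]
  ]
}}

```text
t: 20.75
tool_pos: [0.4702, -0.319, 0.4186]
tool_rot: [1.692, 2.247, 0.555]
contact_force: [-0.4, 0.5, -3.2]
opening: 0.0066
grip_force: 81.3
```

```bash
python3 st.py
```

```text
20.75 [ 0.4702 -0.319   0.4186] [-0.931 -0.285  1.695  0.447  1.565 -1.176] 0.006602093123999729
[[-0.279  0.855  0.436]
 [ 0.96   0.243  0.138]
 [ 0.012  0.457 -0.889]] tilt 27.22506591309688 y az/el 15.864314787409995 27.215380293862893
lens [ 0.71078868 -0.26286755  0.3099    ] tgt [ 0.54429816 -0.31060794  0.2099    ] plate c [ 0.5   -0.31   0.358] tcp goal [ 0.515 -0.32   0.27 ] shift cm [-1.5 -3.  15.1] ang 2.813658922557949
(0.28, 0.15, 0.8) [ 50.8  12.6 -35.8]
(0.4, 0, 0.6) [ 32.8  10.  -14.8]
(0.47, -0.32, 0.42) [-0.1  0.  -0.1]
```

Request:
{"op": "servo_tool", "data": {
  "increments": [
    [[0,-0.4,-0.7,3.5,0],[0,-0.8,-1.5,7,0],[0,-1.1,-2.2,10.5,0],[0,-1.5,-3,14,0],[0,-1.5,-3,15.1,0]]
  ]
}}

```text
t: 21.25
tool_pos: [0.5136, -0.3168, 0.2663]
tool_rot: [1.697, 2.253, 0.557]
contact_force: [-0.2, -0.4, -3.4]
opening: 0.0069
grip_force: 81.2
```

Request:
{"op": "servo_tool", "data": {
  "increments": [
    [[0,0,0,0,0],[0,0,0,0,0],[0,0,0,0,0],[0,0,0,0,0],[0,0,0,0,0]]
  ]
}}

```text
t: 21.75
tool_pos: [0.5156, -0.3198, 0.2762]
tool_rot: [1.686, 2.243, 0.553]
contact_force: [-0.2, 1.1, -3.5]
opening: 0.0068
grip_force: 81.2
```

```bash
python3 st.py|head -6
python3 - <<'E'
from h import *
from station import ctrl
d={n:ctrl.get_image(n) for n in("side","top")};pickle.dump(d,open("im2.pkl","wb"))
f=lambda n,x,y:cv2.resize(d[n]["img"][y:y+150,x:x+200,::-1],None,fx=2,fy=2,interpolation=cv2.INTER_CUBIC)
cv2.imwrite("pics/a3.png",np.hstack([f("side",260,150),f("top",300,80)]))
g=(.5443,-.3106,.2099);print(proj(d["side"],g),proj(d["top"],g))
E
```

```text
21.75 [ 0.5156 -0.3198  0.2762] [-0.864 -0.161  1.824  0.453  1.302 -1.228] 0.006770889972300114
[[-0.279  0.853  0.441]
 [ 0.96   0.245  0.134]
 [ 0.006  0.461 -0.887]] tilt 27.445828869467466 y az/el 16.03723593099281 27.44319920917094
lens [ 0.71078868 -0.26286755  0.3099    ] tgt [ 0.54429816 -0.31060794  0.2099    ] plate c [ 0.546 -0.311  0.216] tcp goal [ 0.514 -0.32   0.27 ] shift cm [ 0.  -0.4  0.5] ang 2.5858012314048207
(0.28, 0.15, 0.8) [ 52.   15.6 -50.6]
[374.39565705 250.80998885] [437.21939311 207.64976149]
```

View pics/a3.png

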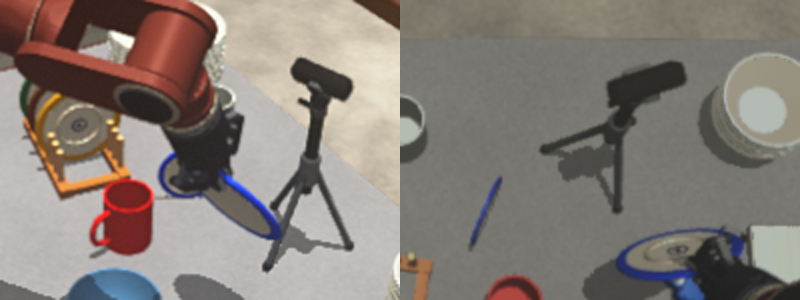

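The picture shows the plate's back and mark facing the webcam. The mark is at about (440,204) in the top view, against (437,208) predicted, and nothing else has been disturbed. I'll let the arm settle, then hand in.

Request:
{"op": "servo_tool", "data": {
  "increments": [
    [[0,0,0,0,0],[0,0,0,0,0],[0,0,0,0,0],[0,0,0,0,0],[0,0,0,0,0]]
  ]
}}

```text
t: 22.35
tool_pos: [0.5155, -0.3193, 0.2744]
tool_rot: [1.688, 2.245, 0.555]
contact_force: [0.2, 0.3, -3.3]
opening: 0.0066
grip_force: 81.2
```

Request:
{"op": "servo_tool", "data": {
  "increments": [
    [[0,0,0,0,0],[0,0,0,0,0],[0,0,0,0,0],[0,0,0,0,0],[0,0,0,0,0]]
  ]
}}

```text
t: 22.85
tool_pos: [0.5155, -0.3193, 0.2745]
tool_rot: [1.688, 2.245, 0.555]
contact_force: [-0.8, -0.6, -3.0]
opening: 0.007
grip_force: 81.2
```

```bash
python3 st.py|head -5; python3 -c "
from station import ctrl
print(ctrl.get_obs()['dq'].round(3)); print(ctrl.finish_job())"
```

```text
22.85 [ 0.5155 -0.3193  0.2745] [-0.863 -0.16   1.826  0.454  1.302 -1.228] 0.006995532456156622
[[-0.28   0.854  0.44 ]
 [ 0.96   0.244  0.136]
 [ 0.009  0.46  -0.888]] tilt 27.391485467956453 y az/el 15.98088071540488 27.38634313394824
lens [ 0.71078868 -0.26286755  0.3099    ] tgt [ 0.54429816 -0.31060794  0.2099    ] plate c [ 0.545 -0.31   0.214] tcp goal [ 0.514 -0.32   0.27 ] shift cm [-0.  -0.3  0.3] ang 2.641899619939838
[ 0.    -0.001  0.    -0.002  0.001 -0.   ]
the job is handed in; nothing more can be done
None
```

I handed the job in at about 23 s with the blue-rimmed plate held still in the gripper, about 20 cm from the lens: by my measurements its back is about 3° off square and its centre within about 5 mm of the line of sight; the hand-in returned no verdict.

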